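# Kit out one bench mallet for glue-up

## Task

Gather the finished parts of one bench mallet into the divided plywood tray, ready for glue-up: the shaped handle in the long bay, the mortised head in the larger of the two short bays and both tapered wedges in the smaller one, each set down inside its bay, flat on the floor and the same way up as it lies now. Leave the unfinished look-alikes (the solid block without a mortise, the plain straight stick and the slip that does not taper) where they are.

Things in the scene. Friction and masses are not known exactly. Their poses are not given: they have to be found in the camera images.
- tray: Shallow plywood kit tray fixed to the bench, on the left or the right of the work area: 248 long (x) by 174 wide (y), floor 6 thick, rim and dividers 6 thick with tops 16 above the bench (10 above the tray's floor). Origin: centre of its underside; z up. Inside sizes, with bay centres as (x, y) in the tray's frame: long handle bay 236 x 66 at (0, 48) mm; larger short bay for the head 132 x 90 at (-52, -36) mm; smaller short bay for the wedges 98 (x) x 90 (y) at (69, -36) mm.
- head: Mallet head: light-wood block 115 (x) x 55 (y) x 58 tall with a rectangular mortise 28 (x) x 20 (y) right through it from top to bottom, open in the middle of its top. Origin: centre of its underside; x along its length, z up. About 0.25 kg. Grip it across its 55 mm width. It lies on the grey mat.
- handle: Finished mallet handle, light wood, 210 long, 26 tall as it lies, top and underside flat: a 20 long, 40 wide butt at the -x end, then a 115 long, 34 wide grip, then a 75 long tenon only 18 wide at the +x end, with two dark saw kerfs in it. Origin: centre of its underside at mid-length (the tenon's shoulder is at x = +30); x towards the tenon, z up. About 0.11 kg; balances about 15 mm from the origin on the -x side: grip it there, across its 34 mm width. It lies on the bench.
- wedge_a: Dark hardwood wedge, 80 long and 24 tall as it stands on its edge; seen from above it tapers evenly from 20 wide at the thick end to 5 at the thin end (12.5 at mid-length), so its two upright sides lean 0.094 rad either way from its length. Origin: centre of its underside at mid-length; x along its length towards the thin end, z up. About 22 g. Grip it across y at mid-length, by its upper half. The two wedges are alike. It stands on the grey mat.
- wedge_b: Dark hardwood wedge, 80 long and 24 tall as it stands on its edge; seen from above it tapers evenly from 20 wide at the thick end to 5 at the thin end (12.5 at mid-length), so its two upright sides lean 0.094 rad either way from its length. Origin: centre of its underside at mid-length; x along its length towards the thin end, z up. About 22 g. Grip it across y at mid-length, by its upper half. The two wedges are alike. It stands on the bench.
- solid_block: Look-alike to leave: light-wood block of the head's size (115 x 55 x 58 tall) with no mortise yet, plain top. Origin: centre of its underside; x along its length. On the grey mat.
- plain_stick: Look-alike to leave: straight unshaped light-wood handle blank 210 x 34 x 26 tall, the same width all along, no tenon. Origin: centre of its underside; x along its length. On the bench.
- straight_slip: Look-alike to leave: dark hardwood slip 80 x 12.5 x 24 tall, parallel sides, no taper. Origin: centre of its underside; x along its length. On the grey mat.
There are look-alikes about, which are no part of the job. What is shaped like the wedge_b but red or turquoise is not meant.

How it is judged:
By the outcome, as a careful person would: the job done as asked, in the order asked, and still so for the second after the job is handed in, with the robot touching nothing.
It also fails if it takes over 125 s, if anything falls off the work surface, if the arm or the gripper's body presses on something with over 40 N, if the wrist force passes 120 N, or if a joint passes its speed limit or range.

## Robot

A 6-joint arm with a two-finger parallel gripper is mounted at the origin on the work surface. World frame = base frame: x ahead of the robot, y to its left, z up, the work surface at z = 0. Lengths are in m, angles in degrees, forces in N, time in s.
With the tool pointing down it reaches from about 0.4 to 0.825 m from the base axis. Payload 7 kg.
Tool frame: the origin (TCP) lies midway between the tips of the shut fingers; the grasp point (between the pads) lies 19 mm behind it (r.hold_point_z is the distance from the TCP to the grasp point, in m); y points along the fingers, z is the direction in which the jaws open and shut, and the axes are right-handed (so a half turn about y gives the same grasp; the last joint's range is limited). The gripper opens to 88 mm and grips with 3 to 60 N. Pads are 19 mm wide; open, the fingers measure 130 mm over their backs; the gripper's body (78 mm by 193 mm) begins 47 mm behind the grasp point.
Start: joints at [81.194, 20.546, 0.682, 0, -70.136, -16.507], TCP at [0.289, 0.61, 0.227] pointing down, gripper open.
Joint ranges: [-176.03, 176.03], [-82.01, 121.73], [-58.28, 71.71], [-173.87, 95.51], [-174.79, -0.11], [-173.66, 173.66]. Speed limits (degrees/s): [136.94, 136.94, 172.46, 180, 180, 180].

## Interface

Orientations are given as [roll, pitch, yaw] about the fixed x, y, z axes, in that order (R = Rz(yaw) Ry(pitch) Rx(roll)).
In Python, from plant import r, imaging gives the robot as it stands.
- The arm moves only by the tool drive_tool, never from a script. Its argument "deltas" is a list of rows, each a list of 6 numbers: the shift along the world's x, y, z in cm, then the turn, a rotation vector about the world's x, y, z in rad. In form: [[tx, ty, tz, rx, ry, rz], ...]. A call has exactly 8 rows; each row is the pose to reach, as a shift and turn from the pose commanded when the call began; what a row does not reach only later rows make up. A row lasts 1/12 s, in which the tool goes at most 41.7 mm and 7.16 degrees, less where a joint would pass 70% of its speed; a pose out of reach is approached as far as the arm can. A call with a gripper value outside its range is refused whole. "claw" is the opening, from 0 (shut) to 1 (fully open), set as the call begins (left out, the last holds). The fingers move at their own pace and stop on an object; "squeeze" is the grip in N (left out, the last holds). Time passes only in rows, so rows that repeat a pose let the fingers close, or fill a call up. It gives the time, the measured TCP pose, the force and the opening at its end, in the units of the state.
- r.get_state(): the state, without advancing time (a new reading comes with each control period).
- imaging.capture(name): name is "scene" or "top" or "wrist"; returns the picture (420x560x3 uint8, red, green, blue); there is no depth.
- imaging.get_calibration(name): a dict with "mtx" (3x3 intrinsics, pixels), "R" (3x3) and "t" (3): a world point X has camera coordinates R X + t; the wrist camera has in their place "T_tool_cam" (4x4, takes a point from camera to tool coordinates, whose origin is the TCP and whose axes are the tool frame's). Camera axes: x right, y down, z forward; pixel columns grow to the right and rows downward; lengths in m; the calibration is good to about 2 mm. A picture is of the moment at which its call begins: read the wrist's pose just before it. get_calibration takes no time and is no camera call.
- r.close_job(): hands the job in, once; it reports no verdict.
Trained networks look in the newest picture that a camera, given by its name, has taken for a name from the list of things; names that differ only in an ending like _2 or _b are one class to them, and where a whole thing is asked for, a point or a joint stands for the part that bears it (a point fixed in the world has none). Each returns a list of dicts, best first, with "score" (0 to 1); they miss things now and then, are a little off and sometimes report something else, mostly with a low value. They report only what shows in the picture. A call takes as long as a camera call. They do not tell look-alikes from the thing itself.
- imaging.search_frame(camera, label): "bbox" ([left, top, right, bottom] in pixels, round what is visible of it).
- imaging.outline_of(camera, label): "region" (420x560 bool, what is visible of it) and "bbox" ([left, top, right, bottom] in pixels, round what is visible of it).
- imaging.landmark_of(camera, label): "position" ([column, row] in pixels: a listed point, or the origin of a listed thing).
The state is a dict: "time_s": time; "joints": joint angles; "qd": joint speeds; "joint_torque": joint torques, N m; "tcp_pos": TCP position; "eef_rot": TCP orientation; "contact_force": force on the tool from outside, world axes, zero at the start; "moment": the same for the moment, N m; "gripper_width": finger opening in m.
Only numpy, scipy, OpenCV 4.12 (cv2) and the standard library are available. Lean on these libraries where they do the work, as an engineer would, in place of code of your own. Each camera call takes 0.05 s, during which the arm holds its last target.

## Working session

There is one attempt and no reset: what is moved stays moved. The work goes in short steps, Python scripts to look and compute and a tool call to move; the robot and the scene stay as the last step left them, time stands still between calls to the robot, and variables do not carry over. Pictures are saved under pics/ and viewed, and the job is handed in when it is done.

Besides the shell and the picture viewer there is one more tool, called by a JSON object that holds its "name" and its "arguments", one argument or row to a line. drive_tool: Moves the arm, as the interface text tells. Its arguments: {"type":"object","properties":{"deltas":{"type":"array"},"claw":{"type":"number"},"squeeze":{"type":"number"}},"required":["deltas"]}

```bash
ls; mkdir -p pics; python3 - <<'E'
from plant import r, imaging
import cv2
print(r.get_state(), r.hold_point_z)
for n in ["top","scene","wrist"]:
    im=imaging.capture(n); cv2.imwrite(f"pics/{n}0.png",im[:,:,::-1]); print(n,imaging.get_calibration(n))
E
```

```text
pics
{'time_s': 0.0, 'joints': array([ 8.11917460e+01,  2.05894770e+01,  6.34562902e-01, -1.91427415e-02,
       -7.01360661e+01, -1.65068430e+01]), 'qd': array([-0.01071901,  0.02398972, -0.03250766,  0.01269607, -0.01011588,
        0.05689814]), 'joint_torque': array([ 1.12585494e-03, -5.82714951e+01,  2.93047857e+01,  6.99664369e+00,
        6.93904716e-03, -1.66024356e-04]), 'tcp_pos': array([0.28844988, 0.60972962, 0.22565386]), 'eef_rot': array([-8.99076560e+01,  8.59862019e-03,  1.54678391e+02]), 'contact_force': array([ 0.07328329,  0.64718531, -0.12926038]), 'moment': array([-0.03013025,  0.00093429, -0.05234631]), 'gripper_width': 0.08781507245527807} 0.0188
top {'mtx': array([[395.76885969,   0.        , 275.46046824],
       [  0.        , 395.76885969, 209.48013984],
       [  0.        ,   0.        ,   1.        ]]), 'R': array([[ 0.01840929, -0.99977293,  0.01073275],
       [-0.97998113, -0.02017113, -0.19806595],
       [ 0.19823746, -0.00687164, -0.98012993]]), 't': array([-0.01181981,  0.50829764,  0.78201152])}
scene {'mtx': array([[392.8972521 ,   0.        , 276.94531883],
       [  0.        , 392.8972521 , 204.32119046],
       [  0.        ,   0.        ,   1.        ]]), 'R': array([[-0.25364537,  0.96727621,  0.00638476],
       [ 0.80658728,  0.21514269, -0.55057297],
       [-0.53392977, -0.13450041, -0.83476263]]), 't': array([ 0.12590493, -0.37222068,  1.2797822 ])}
wrist {'mtx': array([[334.5546651 ,   0.        , 284.5915429 ],
       [  0.        , 334.5546651 , 207.02504619],
       [  0.        ,   0.        ,   1.        ]]), 'T_tool_cam': array([[-2.19320613e-05,  9.56154584e-01,  2.92862443e-01,
        -8.03205633e-02],
       [-2.89388978e-04, -2.92862437e-01,  9.56154542e-01,
        -1.58011145e-01],
       [ 9.99999958e-01, -6.37807231e-05,  2.83123675e-04,
        -9.33832446e-04],
       [ 0.00000000e+00,  0.00000000e+00,  0.00000000e+00,
         1.00000000e+00]])}
```

View pics/top0.png

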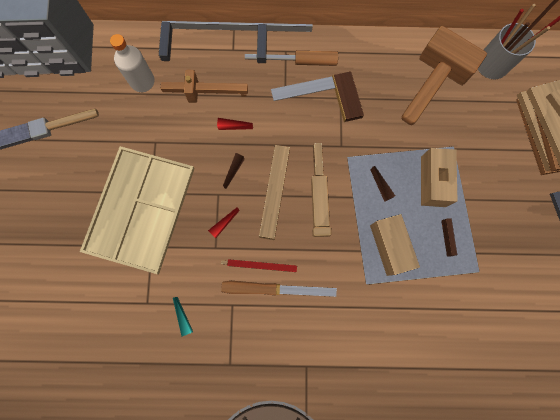

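View pics/scene0.png

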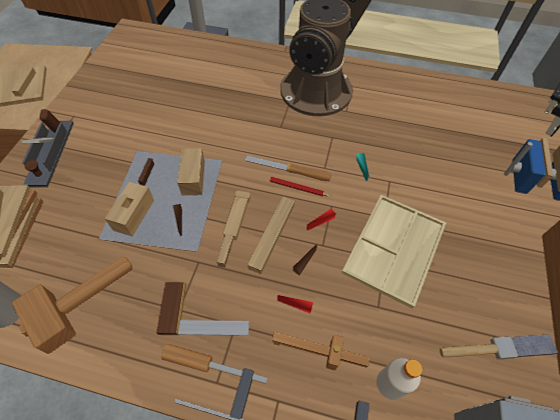

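View pics/wrist0.png

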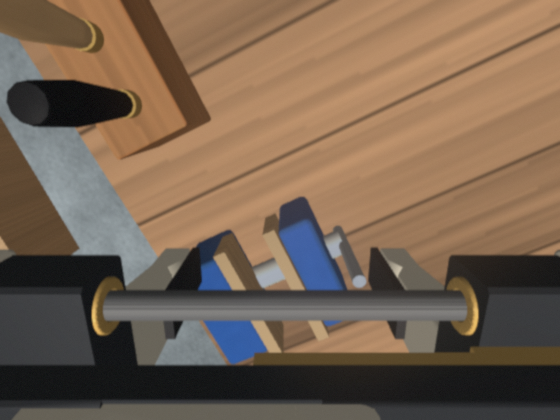

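The top view shows the tray on the left with corners at about (122,148), (192,166), (157,273) and (82,250), and its larger short bay at lower right. The handle is at (320,190) with its tenon up, and the plain stick is at (275,192). The mortised head is at (440,178) and the solid block at (396,243). The dark wedges appear to be at (233,170) and (382,183), with the slip at (449,237). Next I'll get the outlines from the networks.

```bash
python3 - <<'E'
from plant import r, imaging
import cv2, numpy as np, pickle
out={}
for cam in ["top","scene"]:
    im=imaging.capture(cam); vis=im.copy()
    for lab in ["tray","head","handle","wedge_a"]:
        L=imaging.outline_of(cam,lab); out[cam,lab]=L
        for d in L:
            print(cam,lab,round(d["score"],2),np.round(d["bbox"]),d["region"].sum())
            if d["score"]>.3:
                c,_=cv2.findContours(d["region"].astype(np.uint8),0,2); cv2.drawContours(vis,c,-1,(0,255,0),1)
    cv2.imwrite(f"pics/{cam}_seg.png",vis[:,:,::-1])
    crop=im[120:300,60:490] if cam=="top" else im[130:320,80:460]
    cv2.imwrite(f"pics/{cam}_zoom.png",cv2.resize(crop[:,:,::-1],None,fx=1.86,fy=1.86,interpolation=2))
    out[cam]=im
pickle.dump(out,open("seg.pkl","wb"))
E
```

```text
top tray 0.6 [ 80. 146. 193. 274.] 9109
top head 0.62 [420. 149. 457. 209.] 1955
top handle 0.79 [310. 142. 335. 236.] 1324
top wedge_a 0.86 [216. 118. 253. 130.] 349
top wedge_a 0.78 [169. 297. 191. 340.] 318
top wedge_a 0.77 [211. 206. 241. 237.] 266
top wedge_a 0.67 [225. 156. 244. 188.] 242
top wedge_a 0.66 [371. 167. 392. 201.] 341
scene tray 0.98 [344. 195. 445. 310.] 6733
scene head 0.69 [102. 182. 153. 239.] 1628
scene handle 0.78 [218. 189. 250. 266.] 941
scene handle 0.72 [341. 194. 443. 309.] 6927
scene wedge_a 0.64 [174. 206. 180. 231.] 148
scene wedge_a 0.64 [278. 296. 316. 312.] 317
scene wedge_a 0.54 [293. 247. 318. 277.] 294
scene wedge_a 0.48 [356. 152. 365. 181.] 203
scene wedge_a 0.48 [306. 208. 337. 227.] 246
```

View pics/top_zoom.png

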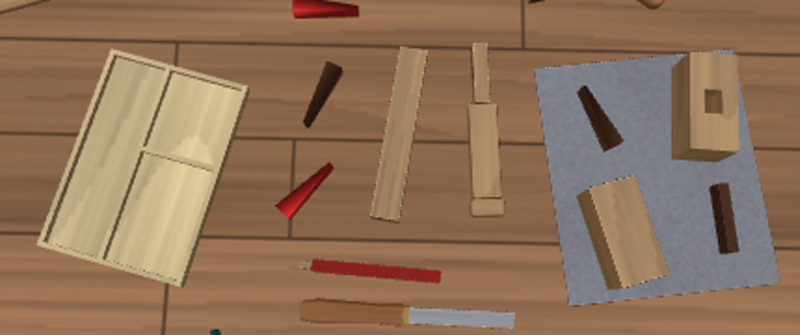

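View pics/scene_zoom.png

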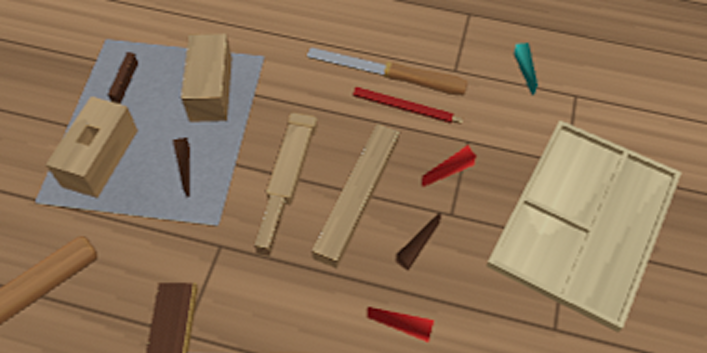

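View pics/top_seg.png

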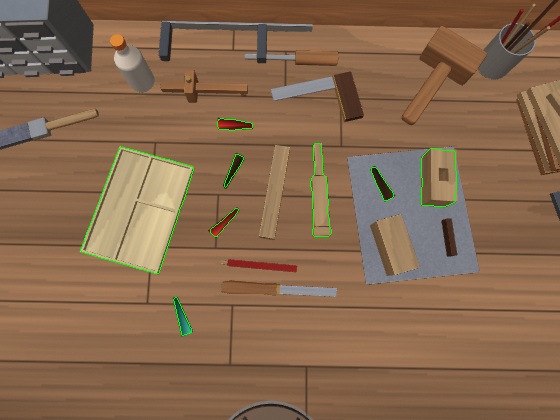

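The networks found the tray, head, handle and both dark wedges, along with the red and turquoise look-alikes. Next I'll fit the known shapes to these outlines.

```bash
cat > h.py <<'E'
import numpy as np, cv2, pickle
from scipy.optimize import minimize
from plant import r, imaging
def box(x0,x1,y0,y1,z0,z1): return np.array([[x,y,z] for x in(x0,x1) for y in(y0,y1) for z in(z0,z1)])/1000
def wedge(): return np.array([[x,s*y,z] for x,y in((-40,10),(40,2.5)) for s in(-1,1) for z in(0,24)])/1000
SH={"tray":[box(-124,124,-87,87,0,16)],"head":[box(-57.5,57.5,-27.5,27.5,0,58)],
"handle":[box(-105,-85,-20,20,0,26),box(-85,30,-17,17,0,26),box(30,105,-9,9,0,26)],"wedge":[wedge()]}
def proj(cal,P):
    c=P@cal["R"].T+cal["t"]; p=c@cal["mtx"].T; return p[:,:2]/p[:,2:]
def ray(cal,uv,z):
    d=cal["R"].T@np.linalg.inv(cal["mtx"])@np.array([uv[0],uv[1],1]); o=-cal["R"].T@cal["t"]
    return o+d*(z-o[2])/d[2]
S=4
def sil(cal,name,p,z0,box_):
    x,y,a=p; R=np.array([[np.cos(a),-np.sin(a),0],[np.sin(a),np.cos(a),0],[0,0,1]])
    l,t,w,h=box_; m=np.zeros((h*S,w*S),np.uint8)
    for part in SH[name]:
        q=proj(cal,part@R.T+[x,y,z0]); q=((q+0.5-[l,t])*S-0.5)*16
        hull=cv2.convexHull(q.astype(np.float32)); cv2.fillConvexPoly(m,np.round(hull).astype(np.int32),1,shift=4)
    return cv2.resize(m.astype(np.float32),(w,h),interpolation=cv2.INTER_AREA)
def fit(name,masks,z0,yaw0s,c0=None):
    cams=list(masks); cal={c:imaging.get_calibration(c) for c in cams}; bx={}
    for c in cams:
        ys,xs=np.nonzero(masks[c]); bx[c]=(xs.min()-15,ys.min()-15,np.ptp(xs)+31,np.ptp(ys)+31)
    def cost(p):
        e=0
        for c in cams:
            l,t,w,h=bx[c]; M=np.zeros((h,w),np.float32)
            yy=slice(max(t,0),t+h); xx=slice(max(l,0),l+w); sub=masks[c][yy,xx]; M[max(-t,0):max(-t,0)+sub.shape[0],max(-l,0):max(-l,0)+sub.shape[1]]=sub
            s=sil(cal[c],name,p,z0,bx[c]); e+=((s-M)**2).sum()/M.sum()
        return e/len(cams)
    if c0 is None:
        c=cams[0]; ys,xs=np.nonzero(masks[c]); c0=ray(cal[c],(xs.mean(),ys.mean()),z0+.01)[:2]
    best=None
    for a in yaw0s:
        x0=np.array([*c0,a]); sx=np.vstack([x0,x0+[.008,0,0],x0+[0,.008,0],x0+[0,0,.15]])
        s=minimize(cost,x0,method="Nelder-Mead",options=dict(initial_simplex=sx,xatol=1e-5,fatol=1e-6,maxiter=400))
        if best is None or s.fun<best.fun: best=s
    return best
E
cat > f.py <<'E'
from h import *
o=pickle.load(open("seg.pkl","rb"))
def get(cam,lab,near):
    for d in o[cam,lab]:
        b=d["bbox"]
        if np.hypot((b[0]+b[2])/2-near[0],(b[1]+b[3])/2-near[1])<12: return d["region"]
J=[("tray","tray",(137,210),(394,252),0),("handle","handle",(322,189),(234,228),0),("head","head",(440,178),(128,210),.002),
("wedge","wedge_a",(382,184),(177,218),.002),("wedge","wedge_a",(234,172),(305,262),0)]
for n,l,a,b,z in J:
    m={"top":get("top",l,a),"scene":get("scene",l,b)}
    for cams in (["top"],["scene"],["top","scene"]):
        s=fit(n,{c:m[c] for c in cams},z,np.radians(np.arange(-180,180,30)))
        print(n,cams,np.round(s.x[:2]*1000,1),round(np.degrees(s.x[2]),1),round(s.fun,3))
E
python3 f.py
```

```text
tray ['top'] [513.6 300.2] -194.7 0.005
tray ['scene'] [514.3 301.6] -194.5 0.017
tray ['top', 'scene'] [513.9 300.6] -194.6 0.013
handle ['top'] [564.5 -98.5] 2.8 0.048
handle ['scene'] [564.  -97.9] 3.4 0.139
handle ['top', 'scene'] [564.5 -98.2] 2.8 0.095
head ['top'] [ 591.  -357.6] -3.1 0.025
head ['scene'] [ 589.8 -357.8] -2.8 0.023
head ['top', 'scene'] [ 590.5 -357.6] -183.2 0.025
wedge ['top'] [ 581.8 -236.1] 27.1 0.036
wedge ['scene'] [ 580.6 -236.3] 30.2 0.276
wedge ['top', 'scene'] [ 581.2 -236.5] 29.0 0.174
wedge ['top'] [602.1  96.8] -202.3 0.15
wedge ['scene'] [603.5  98. ] 155.7 0.066
wedge ['top', 'scene'] [602.9  97.4] -203.9 0.121
```

Both cameras agree to within 1–2 mm. I'll take the handle first, starting with the transit to it.

{"name": "drive_tool", "arguments": {
  "deltas": [
    [1, -2.7, 0, 0, 0, 0.02],
    [2.4, -6.5, 0, 0, 0, 0.06],
    [3.8, -10.3, 0, 0, 0, 0.12],
    [5.2, -14.1, 0, 0, 0, 0.18],
    [6.6, -17.9, 0, 0, 0, 0.24],
    [8, -21.7, 0, 0, 0, 0.3],
    [9.4, -25.5, 0, 0, 0, 0.36],
    [10.8, -29.3, 0, 0, 0, 0.42]
  ],
  "claw": 0.68,
  "squeeze": 20
}}

```text
time_s: 1.32
tcp_pos: [0.3969, 0.3153, 0.2269]
eef_rot: [-90.0, 0.0, 178.9]
contact_force: [0.3, 0.6, -0.3]
gripper_width: 0.0598
```

{"name": "drive_tool", "arguments": {
  "deltas": [
    [1.4, -3.8, 0, 0, 0, 0.03],
    [2.8, -7.6, 0, 0, 0, 0.05],
    [4.2, -11.4, 0, 0, 0, 0.07],
    [5.6, -15.2, 0, 0, 0, 0.07],
    [7, -19, -1, 0, 0, 0.07],
    [8.4, -22.8, -2, 0, 0, 0.07],
    [9.8, -26.6, -3, 0, 0, 0.07],
    [11.2, -30.4, -4, 0, 0, 0.07]
  ]
}}

```text
time_s: 1.98
tcp_pos: [0.509, 0.0114, 0.1868]
eef_rot: [-90.0, 0.1, -177.2]
contact_force: [0.5, 0.3, 0.2]
gripper_width: 0.0593
```

{"name": "drive_tool", "arguments": {
  "deltas": [
    [1.4, -3.8, -1, 0, 0, 0],
    [2.8, -7.6, -2, 0, 0, 0],
    [4.1, -11.2, -3, 0, 0, 0],
    [4.1, -11.2, -4, 0, 0, 0],
    [4.1, -11.2, -5, 0, 0, 0],
    [4.1, -11.2, -5, 0, 0, 0],
    [4.1, -11.2, -5, 0, 0, 0],
    [4.1, -11.2, -5, 0, 0, 0]
  ]
}}

```text
time_s: 2.65
tcp_pos: [0.5498, -0.0976, 0.1373]
eef_rot: [-90.0, 0.1, -177.1]
contact_force: [0.5, -1.2, 1.1]
gripper_width: 0.0597
```

```bash
cat >> h.py <<'E'
from scipy.spatial.transform import Rotation as Ro
def wrist(fn,name=None,p=None,z0=0):
    s=r.get_state(); im=imaging.capture("wrist"); c=imaging.get_calibration("wrist")
    Rt=Ro.from_euler("xyz",s["eef_rot"],degrees=True).as_matrix(); T=np.eye(4); T[:3,:3]=Rt; T[:3,3]=s["tcp_pos"]
    W=np.linalg.inv(T@c["T_tool_cam"]); cal=dict(mtx=c["mtx"],R=W[:3,:3],t=W[:3,3]); v=im.copy()
    if name:
        x,y,a=p; R=np.array([[np.cos(a),-np.sin(a),0],[np.sin(a),np.cos(a),0],[0,0,1]])
        for part in SH[name]:
            q=cv2.convexHull(np.round(proj(cal,part@R.T+[x,y,z0])).astype(np.int32)); cv2.polylines(v,[q],True,(0,255,0),1)
    cv2.imwrite(fn,v[:,:,::-1]); return s,cal,im
E
python3 - <<'E'
from h import *
s,_,_=wrist("pics/w1.png","handle",(.5645,-.0982,np.radians(2.8)),0)
print(s["tcp_pos"],s["eef_rot"])
E
```

```text
[ 0.54978831 -0.09757864  0.13733227] [-8.99960072e+01  5.07068494e-02 -1.77131001e+02]
```

View pics/w1.png

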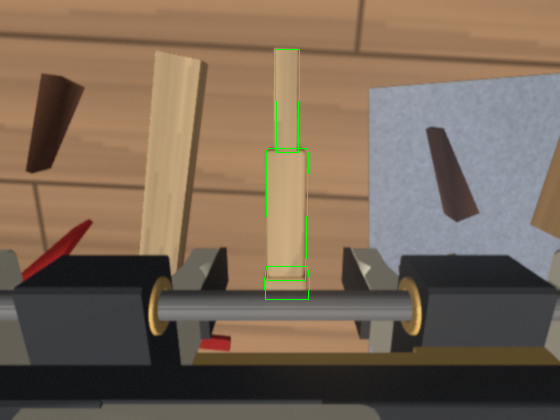

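The overlay matches the handle, centred at (287,215), to about a pixel. Descending now.

{"name": "drive_tool", "arguments": {
  "deltas": [
    [0, -0.1, -2, 0, 0, 0],
    [0, -0.1, -4.5, 0, 0, 0],
    [0, -0.1, -7, 0, 0, 0],
    [0, -0.1, -9, 0, 0, 0],
    [0, -0.1, -10.5, 0, 0, 0],
    [0, -0.1, -11.7, 0, 0, 0],
    [0, -0.1, -12.5, 0, 0, 0],
    [0, -0.1, -12.5, 0, 0, 0]
  ]
}}

```text
time_s: 3.37
tcp_pos: [0.549, -0.0989, 0.0107]
eef_rot: [-90.0, -0.1, -177.2]
contact_force: [-0.8, -0.1, 0.5]
gripper_width: 0.0594
```

{"name": "drive_tool", "arguments": {
  "deltas": [
    [0, 0, 0, 0, 0, 0],
    [0, 0, 0, 0, 0, 0],
    [0, 0, 0, 0, 0, 0],
    [0, 0, 0, 0, 0, 0],
    [0, 0, 0, 0, 0, 0],
    [0, 0, 0, 0, 0, 0],
    [0, 0, 0, 0, 0, 0],
    [0, 0, 0, 0, 0, 0]
  ],
  "claw": 0.3,
  "squeeze": 25
}}

```text
time_s: 4.03
tcp_pos: [0.5501, -0.0996, 0.0124]
eef_rot: [-90.0, 0.1, -177.2]
contact_force: [-1.1, 1.7, 5.8]
gripper_width: 0.0336
```

Gripped at 33.6 mm. Lifting and carrying it to the tray.

{"name": "drive_tool", "arguments": {
  "deltas": [
    [0, 0, 0.5, 0, 0, 0],
    [0, 0, 1.5, 0, 0, 0],
    [0, 0, 3, 0, 0, 0],
    [0, 0, 5, 0, 0, 0],
    [0, 0, 7, 0, 0, 0],
    [0, 1, 8.5, 0, 0, 0],
    [-0.2, 3, 9, 0, 0, -0.02],
    [-0.5, 6, 9, 0, 0, -0.05]
  ]
}}

```text
time_s: 4.7
tcp_pos: [0.5455, -0.0402, 0.1041]
eef_rot: [-90.0, 0.2, 179.7]
contact_force: [0.8, 1.0, -2.0]
gripper_width: 0.0339
```

{"name": "drive_tool", "arguments": {
  "deltas": [
    [-0.3, 4, 0, 0, 0, -0.04],
    [-0.6, 8, 0, 0, 0, -0.08],
    [-0.9, 12, 0, 0, 0, -0.12],
    [-1.2, 16, 0, 0, 0, -0.16],
    [-1.5, 20, 0, 0, 0, -0.2],
    [-1.8, 24, 0, 0, 0, -0.23],
    [-2.1, 28, 0, 0, 0, -0.25],
    [-2.4, 31.5, 0, 0, 0, -0.254]
  ]
}}

```text
time_s: 5.37
tcp_pos: [0.5201, 0.2777, 0.1025]
eef_rot: [-90.0, 0.0, 165.3]
contact_force: [0.2, 0.2, -1.5]
gripper_width: 0.0339
```

{"name": "drive_tool", "arguments": {
  "deltas": [
    [-0.3, 3, 0, 0, 0, 0],
    [-0.6, 5.5, 0, 0, 0, 0],
    [-0.9, 7.4, 0, 0, 0, 0],
    [-0.9, 7.5, 0, 0, 0, 0],
    [-0.9, 7.5, 0, 0, 0, 0],
    [-0.9, 7.5, 0, 0, 0, 0],
    [-0.9, 7.5, 0, 0, 0, 0],
    [-0.9, 7.5, 0, 0, 0, 0]
  ]
}}

```text
time_s: 6.03
tcp_pos: [0.5117, 0.3492, 0.1018]
eef_rot: [-90.0, -0.0, 165.3]
contact_force: [-0.3, -0.1, -0.5]
gripper_width: 0.0338
```

```bash
python3 - <<'E'
from h import *
s,_,_=wrist("pics/w2.png","tray",(.5139,.3006,np.radians(-14.6)),0)
print(s["tcp_pos"],s["eef_rot"],s["contact_force"],s["gripper_width"])
E
```

```text
[0.51172294 0.34921905 0.10180035] [-8.99920879e+01 -5.24484226e-03  1.65272080e+02] [-0.28981361 -0.05291524 -0.45993151] 0.03381884032704832
```

View pics/w2.png

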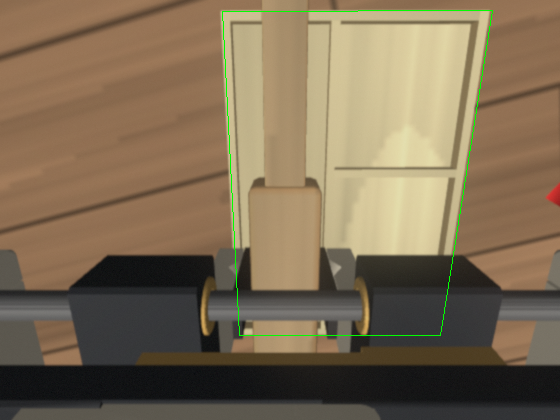

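The overlay matches the tray rim, and the handle is level and lined up with the long bay. Lowering it in.

{"name": "drive_tool", "arguments": {
  "deltas": [
    [0, 0.15, -1.5, 0, 0, 0],
    [0, 0.15, -3.5, 0, 0, 0],
    [0, 0.15, -5, 0, 0, 0],
    [0, 0.15, -6.3, 0, 0, 0],
    [0, 0.15, -7.3, 0, 0, 0],
    [0, 0.15, -7.9, 0, 0, 0],
    [0, 0.15, -8.2, 0, 0, 0],
    [0, 0.15, -8.3, 0, 0, 0]
  ]
}}

```text
time_s: 6.75
tcp_pos: [0.5117, 0.3516, 0.0184]
eef_rot: [-90.0, -0.0, 165.3]
contact_force: [-0.8, 0.3, -0.3]
gripper_width: 0.0339
```

{"name": "drive_tool", "arguments": {
  "deltas": [
    [0, 0, 0, 0, 0, 0],
    [0, 0, 0, 0, 0, 0],
    [0, 0, 0, 0, 0, 0],
    [0, 0, 0, 0, 0, 0],
    [0, 0, 0, 0, 0, 0],
    [0, 0, 0, 0, 0, 0],
    [0, 0, 0, 0, 0, 0],
    [0, 0, 0, 0, 0, 0]
  ]
}}

```text
time_s: 7.42
tcp_pos: [0.5115, 0.3519, 0.0186]
eef_rot: [-90.0, -0.0, 165.3]
contact_force: [-0.8, -0.5, -1.8]
gripper_width: 0.0339
```

{"name": "drive_tool", "arguments": {
  "deltas": [
    [0, 0, -0.05, 0, 0, 0],
    [0, 0, -0.05, 0, 0, 0],
    [0, 0, -0.05, 0, 0, 0],
    [0, 0, -0.05, 0, 0, 0],
    [0, 0, -0.05, 0, 0, 0],
    [0, 0, -0.05, 0, 0, 0],
    [0, 0, -0.05, 0, 0, 0],
    [0, 0, -0.05, 0, 0, 0]
  ],
  "claw": 0.55
}}

```text
time_s: 8.08
tcp_pos: [0.5116, 0.3518, 0.0181]
eef_rot: [-90.0, 0.0, 165.3]
contact_force: [-0.1, -0.0, 0.3]
gripper_width: 0.0484
```

{"name": "drive_tool", "arguments": {
  "deltas": [
    [0, 0, 0.8, 0, 0, 0],
    [0, 0, 2, 0, 0, 0],
    [0, 0, 4, 0, 0, 0],
    [0, 0, 7, 0, 0, 0],
    [0, 0, 10, 0, 0, 0],
    [0, 0, 12, 0, 0, 0],
    [0, 0, 13, 0, 0, 0],
    [0, 0, 13, 0, 0, 0]
  ]
}}

```text
time_s: 8.75
tcp_pos: [0.5127, 0.353, 0.1522]
eef_rot: [-90.3, 0.2, 165.4]
contact_force: [0.2, 0.5, 0.4]
gripper_width: 0.0482
```

```bash
python3 - <<'E'
from h import *
s,_,_=wrist("pics/w3.png")
im=imaging.capture("top"); cv2.imwrite("pics/t3.png",cv2.resize(im[100:320,40:260,::-1],None,fx=2.5,fy=2.5))
print(s["tcp_pos"],s["eef_rot"],s["contact_force"],s["gripper_width"])
E
```

```text
[0.5127312  0.35298855 0.15217624] [-9.03022841e+01  1.63912239e-01  1.65364168e+02] [0.17870569 0.46743106 0.39166618] 0.048246839646838284
```

View pics/w3.png

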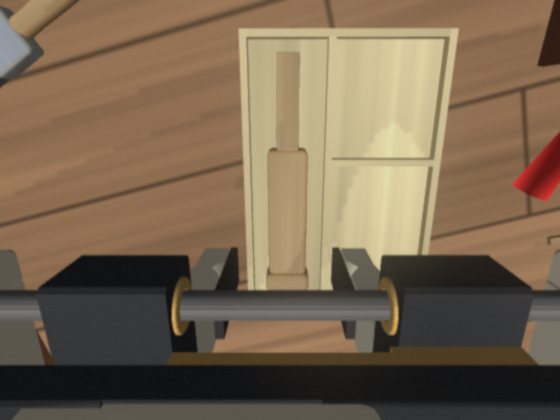

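View pics/t3.png

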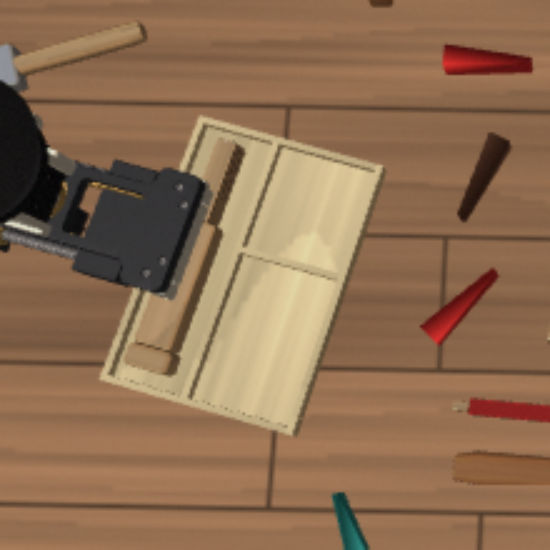

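The handle lies flat in the long bay in both views. Next is the head.

{"name": "drive_tool", "arguments": {
  "deltas": [
    [0.2, -2, 0, 0, 0, 0.02],
    [0.6, -6, 0, 0, 0, 0.05],
    [1, -10, 0, 0, 0, 0.1],
    [1.5, -14, 0, 0, 0, 0.15],
    [1.9, -18, 0, 0, 0, 0.2],
    [2.4, -22, 0, 0, 0, 0.2],
    [2.8, -26, 0, 0, 0, 0.2],
    [3.3, -30, 0, 0, 0, 0.2]
  ],
  "claw": 1
}}

```text
time_s: 9.52
tcp_pos: [0.5433, 0.0497, 0.1467]
eef_rot: [-89.9, -0.1, 176.8]
contact_force: [-0.3, 0.1, 0.6]
gripper_width: 0.0871
```

{"name": "drive_tool", "arguments": {
  "deltas": [
    [0.4, -4, 0, 0, 0, 0],
    [0.9, -8, 0, 0, 0, 0],
    [1.3, -12, 0, 0, 0, 0],
    [1.8, -16, 0, 0, 0, 0],
    [2.2, -20, 0, 0, 0, 0],
    [2.6, -24, 0, 0, 0, 0],
    [3, -28, 0, 0, 0, 0],
    [3.5, -32, 0, 0, 0, 0]
  ]
}}

```text
time_s: 10.18
tcp_pos: [0.5783, -0.27, 0.1463]
eef_rot: [-90.0, -0.2, 176.8]
contact_force: [0.6, 0.2, -0.4]
gripper_width: 0.0876
```

{"name": "drive_tool", "arguments": {
  "deltas": [
    [0.4, -4, 0, 0, 0, 0],
    [0.8, -7, 0, 0, 0, 0],
    [1, -8.9, 0, 0, 0, 0],
    [1, -8.9, 0, 0, 0, 0],
    [1, -8.9, 0, 0, 0, 0],
    [1, -8.9, 0, 0, 0, 0],
    [1, -8.9, 0, 0, 0, 0],
    [1, -8.9, 0, 0, 0, 0]
  ]
}}

```text
time_s: 10.85
tcp_pos: [0.5896, -0.356, 0.148]
eef_rot: [-90.0, -0.0, 176.9]
contact_force: [-0.8, 0.7, 0.7]
gripper_width: 0.0878
```

```bash
python3 - <<'E'
from h import *
s,_,_=wrist("pics/w4.png","head",(.5905,-.3576,np.radians(-3.1)),0.002)
print(s["tcp_pos"],s["eef_rot"],s["contact_force"],s["gripper_width"])
E
```

```text
[ 0.58959938 -0.35604703  0.14801413] [-9.00116889e+01 -1.51934234e-02  1.76876120e+02] [-0.84840252  0.68293035  0.66910407] 0.08780798567547185
```

View pics/w4.png

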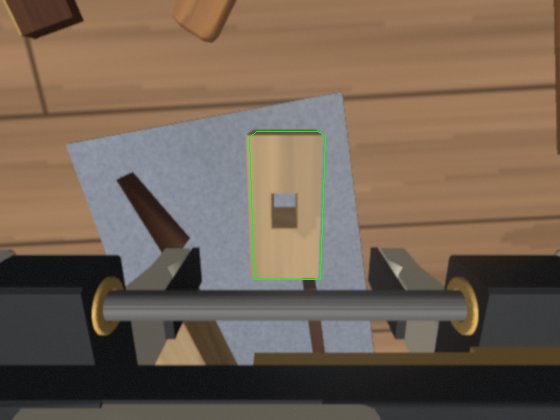

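The overlay sits exactly on the head, with the mortise visible at (284,212). Descending and gripping.

{"name": "drive_tool", "arguments": {
  "deltas": [
    [0.1, -0.15, -2, 0, 0, 0],
    [0.1, -0.15, -4.5, 0, 0, 0],
    [0.1, -0.15, -7, 0, 0, 0],
    [0.1, -0.15, -9, 0, 0, 0],
    [0.1, -0.15, -10.6, 0, 0, 0],
    [0.1, -0.15, -11.7, 0, 0, 0],
    [0.1, -0.15, -12.2, 0, 0, 0],
    [0.1, -0.15, -12.2, 0, 0, 0]
  ]
}}

```text
time_s: 11.57
tcp_pos: [0.5903, -0.3581, 0.0253]
eef_rot: [-90.0, -0.1, 176.8]
contact_force: [-0.3, -0.2, 0.5]
gripper_width: 0.0878
```

{"name": "drive_tool", "arguments": {
  "deltas": [
    [0, 0, 0, 0, 0, 0],
    [0, 0, 0, 0, 0, 0],
    [0, 0, 0, 0, 0, 0],
    [0, 0, 0, 0, 0, 0],
    [0, 0, 0, 0, 0, 0],
    [0, 0, 0, 0, 0, 0],
    [0, 0, 0, 0, 0, 0],
    [0, 0, 0, 0, 0, 0]
  ],
  "claw": 0.5,
  "squeeze": 35
}}

```text
time_s: 12.23
tcp_pos: [0.5908, -0.3586, 0.0267]
eef_rot: [-90.0, 0.0, 176.8]
contact_force: [-0.6, 2.6, 4.6]
gripper_width: 0.0548
```

{"name": "drive_tool", "arguments": {
  "deltas": [
    [0, 0, 0.4, 0, 0, 0],
    [0, 0, 1.5, 0, 0, 0],
    [0, 0, 3.5, 0, 0, 0],
    [0, 0, 6, 0, 0, 0],
    [0, 0, 8.5, 0, 0, 0],
    [-0.2, 1, 10.5, 0, 0, 0],
    [-0.7, 3.5, 11, 0, 0, 0],
    [-1.4, 6.7, 11, 0, 0, 0]
  ]
}}

```text
time_s: 12.9
tcp_pos: [0.5776, -0.2929, 0.1388]
eef_rot: [-89.9, 0.2, 176.7]
contact_force: [0.9, 1.4, -1.8]
gripper_width: 0.0549
```

{"name": "drive_tool", "arguments": {
  "deltas": [
    [-0.8, 3.8, 0, 0, 0, -0.02],
    [-1.6, 7.6, 0, 0, 0, -0.05],
    [-2.4, 11.4, 0, 0, 0, -0.08],
    [-3.2, 15.2, 0, 0, 0, -0.11],
    [-4, 19, 0, 0, 0, -0.14],
    [-4.8, 22.8, 0, 0, 0, -0.17],
    [-5.6, 26.6, 0, 0, 0, -0.2],
    [-6.4, 30.4, 0, 0, 0, -0.2]
  ]
}}

```text
time_s: 13.57
tcp_pos: [0.5118, 0.0138, 0.1368]
eef_rot: [-90.0, 0.0, 165.2]
contact_force: [0.4, 0.5, -1.5]
gripper_width: 0.0548
```

{"name": "drive_tool", "arguments": {
  "deltas": [
    [-0.8, 3.8, 0, 0, 0, 0],
    [-1.6, 7.6, 0, 0, 0, 0],
    [-2.4, 11.4, 0, 0, 0, 0],
    [-3.2, 15.2, 0, 0, 0, 0],
    [-4, 19, 0, 0, 0, 0],
    [-4.8, 22.8, 0, 0, 0, 0],
    [-5.5, 25.6, 0, 0, 0, 0],
    [-5.8, 26.6, 0, 0, 0, 0]
  ]
}}

```text
time_s: 14.23
tcp_pos: [0.4541, 0.282, 0.1368]
eef_rot: [-90.1, 0.0, 165.5]
contact_force: [-0.0, 0.6, -2.4]
gripper_width: 0.0546
```

{"name": "drive_tool", "arguments": {
  "deltas": [
    [0, 0, 0, 0, 0, 0],
    [0, 0, 0, 0, 0, 0],
    [0, 0, 0, 0, 0, 0],
    [0, 0, 0, 0, 0, 0],
    [0, 0, 0, 0, 0, 0],
    [0, 0, 0, 0, 0, 0],
    [0, 0, 0, 0, 0, 0],
    [0, 0, 0, 0, 0, 0]
  ]
}}

```text
time_s: 14.9
tcp_pos: [0.4547, 0.2779, 0.1362]
eef_rot: [-90.0, 0.0, 165.3]
contact_force: [0.1, 0.5, -1.8]
gripper_width: 0.0552
```

```bash
python3 - <<'E'
from h import *
s,_,_=wrist("pics/w5.png","tray",(.5139,.3006,np.radians(-14.6)),0)
print(s["tcp_pos"],s["eef_rot"],s["contact_force"],s["gripper_width"])
E
```

```text
[0.45471563 0.27794905 0.13617294] [-9.00028243e+01  1.29761836e-03  1.65305671e+02] [ 0.09053752  0.51875724 -1.84785482] 0.055163513775446725
```

View pics/w5.png

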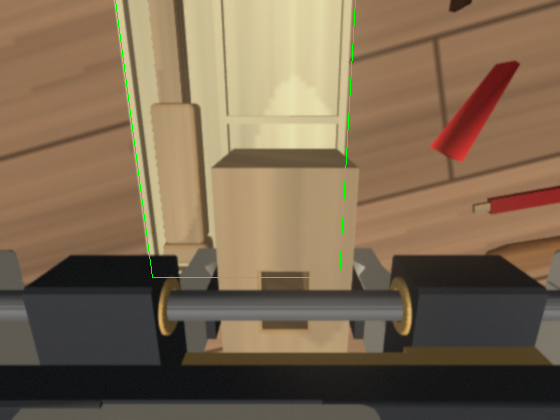

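The head is level and its position agrees with the bay. Lowering it.

{"name": "drive_tool", "arguments": {
  "deltas": [
    [0, 0.05, -1.5, 0, 0, 0],
    [0, 0.05, -3.5, 0, 0, 0],
    [0, 0.05, -5.5, 0, 0, 0],
    [0, 0.05, -7.3, 0, 0, 0],
    [0, 0.05, -8.7, 0, 0, 0],
    [0, 0.05, -9.7, 0, 0, 0],
    [0, 0.05, -10.2, 0, 0, 0],
    [0, 0.05, -10.4, 0, 0, 0]
  ]
}}

```text
time_s: 15.62
tcp_pos: [0.4544, 0.2786, 0.0315]
eef_rot: [-89.9, -0.0, 165.3]
contact_force: [0.1, 0.0, -2.1]
gripper_width: 0.0549
```

{"name": "drive_tool", "arguments": {
  "deltas": [
    [0, 0, 0, 0, 0, 0],
    [0, 0, 0, 0, 0, 0],
    [0, 0, 0, 0, 0, 0],
    [0, 0, 0, 0, 0, 0],
    [0, 0, -0.05, 0, 0, 0],
    [0, 0, -0.05, 0, 0, 0],
    [0, 0, -0.05, 0, 0, 0],
    [0, 0, -0.05, 0, 0, 0]
  ]
}}

```text
time_s: 16.28
tcp_pos: [0.4546, 0.2789, 0.0317]
eef_rot: [-90.0, 0.0, 165.3]
contact_force: [-0.1, -0.0, -2.2]
gripper_width: 0.0545
```

{"name": "drive_tool", "arguments": {
  "deltas": [
    [0, 0, -0.03, 0, 0, 0],
    [0, 0, -0.06, 0, 0, 0],
    [0, 0, -0.09, 0, 0, 0],
    [0, 0, -0.1, 0, 0, 0],
    [0, 0, -0.1, 0, 0, 0],
    [0, 0, -0.1, 0, 0, 0],
    [0, 0, -0.1, 0, 0, 0],
    [0, 0, -0.1, 0, 0, 0]
  ]
}}

```text
time_s: 16.95
tcp_pos: [0.4546, 0.2788, 0.0306]
eef_rot: [-90.0, 0.0, 165.3]
contact_force: [1.0, 0.3, -2.4]
gripper_width: 0.0551
```

{"name": "drive_tool", "arguments": {
  "deltas": [
    [0, 0, -0.03, 0, 0, 0],
    [0, 0, -0.06, 0, 0, 0],
    [0, 0, -0.08, 0, 0, 0],
    [0, 0, -0.08, 0, 0, 0],
    [0, 0, -0.08, 0, 0, 0],
    [0, 0, -0.08, 0, 0, 0],
    [0, 0, -0.08, 0, 0, 0],
    [0, 0, -0.08, 0, 0, 0]
  ]
}}

```text
time_s: 17.62
tcp_pos: [0.4545, 0.2788, 0.0298]
eef_rot: [-90.0, -0.0, 165.3]
contact_force: [0.2, -0.1, -3.4]
gripper_width: 0.055
```

{"name": "drive_tool", "arguments": {
  "deltas": [
    [0, 0, -0.03, 0, 0, 0],
    [0, 0, -0.06, 0, 0, 0],
    [0, 0, -0.09, 0, 0, 0],
    [0, 0, -0.1, 0, 0, 0],
    [0, 0, -0.1, 0, 0, 0],
    [0, 0, -0.1, 0, 0, 0],
    [0, 0, -0.1, 0, 0, 0],
    [0, 0, -0.1, 0, 0, 0]
  ]
}}

```text
time_s: 18.28
tcp_pos: [0.4546, 0.2788, 0.0288]
eef_rot: [-90.0, 0.0, 165.3]
contact_force: [-0.3, -0.3, -2.0]
gripper_width: 0.0546
```

{"name": "drive_tool", "arguments": {
  "deltas": [
    [0, 0, -0.03, 0, 0, 0],
    [0, 0, -0.06, 0, 0, 0],
    [0, 0, -0.09, 0, 0, 0],
    [0, 0, -0.1, 0, 0, 0],
    [0, 0, -0.1, 0, 0, 0],
    [0, 0, -0.1, 0, 0, 0],
    [0, 0, -0.1, 0, 0, 0],
    [0, 0, -0.1, 0, 0, 0]
  ]
}}

```text
time_s: 18.95
tcp_pos: [0.4546, 0.2788, 0.0286]
eef_rot: [-90.0, 0.0, 165.4]
contact_force: [-3.7, -1.6, 8.1]
gripper_width: 0.0548
```

```bash
python3 - <<'E'
from h import *
im=imaging.capture("scene"); cv2.imwrite("pics/s6.png",cv2.resize(im[150:330,310:480,::-1],None,fx=3.2,fy=3.2,interpolation=2))
s=r.get_state();print(s["contact_force"],s["tcp_pos"])
E
```

```text
[-3.44155855 -1.88133549  7.35936327] [0.45459406 0.27889117 0.02863707]
```

View pics/s6.png

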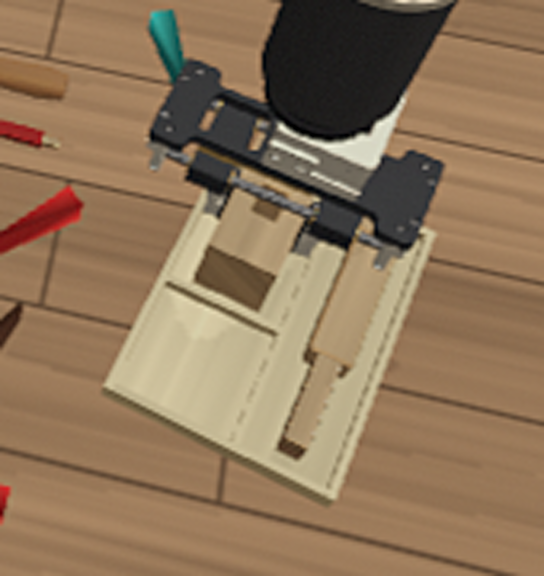

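Contact force rose to 8 N at z = 28.6 mm, so the head is on the floor and the mat is about 4 mm thick. Releasing.

{"name": "drive_tool", "arguments": {
  "deltas": [
    [0, 0, 0.05, 0, 0, 0],
    [0, 0, 0.05, 0, 0, 0],
    [0, 0, 0.05, 0, 0, 0],
    [0, 0, 0.05, 0, 0, 0],
    [0, 0, 0.05, 0, 0, 0],
    [0, 0, 0.05, 0, 0, 0],
    [0, 0, 0.05, 0, 0, 0],
    [0, 0, 0.05, 0, 0, 0]
  ],
  "claw": 0.77
}}

```text
time_s: 19.67
tcp_pos: [0.4546, 0.2788, 0.0282]
eef_rot: [-90.0, -0.0, 165.3]
contact_force: [-1.1, 0.1, 0.2]
gripper_width: 0.0674
```

{"name": "drive_tool", "arguments": {
  "deltas": [
    [0, 0, 0.8, 0, 0, 0],
    [0, 0, 2.5, 0, 0, 0],
    [0, 0, 5, 0, 0, 0],
    [0, 0, 8, 0, 0, 0],
    [0, 0, 10.5, 0, 0, 0],
    [0, 0, 12, 0, 0, 0],
    [0, 0, 12, 0, 0, 0],
    [0, 0, 12, 0, 0, 0]
  ]
}}

```text
time_s: 20.33
tcp_pos: [0.4548, 0.2793, 0.1498]
eef_rot: [-90.1, 0.1, 165.3]
contact_force: [-0.2, -0.1, -0.7]
gripper_width: 0.0676
```

```bash
python3 - <<'E'
from h import *
s,_,_=wrist("pics/w7.png","head",(.4546,.2788,np.radians(-14.6)),0.006)
print(s["tcp_pos"],s["eef_rot"],s["contact_force"],s["gripper_width"])
E
```

```text
[0.45484857 0.2792542  0.14976327] [-9.01483621e+01  5.95506882e-02  1.65341955e+02] [-0.18053584 -0.11280541 -0.66978367] 0.06756868693997528
```

View pics/w7.png

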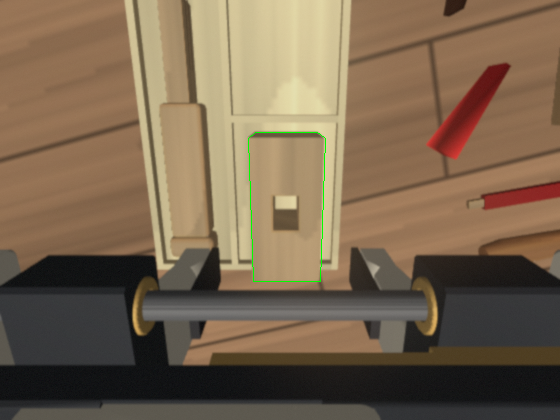

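The head is seated square in its bay. Next is wedge_a.

{"name": "drive_tool", "arguments": {
  "deltas": [
    [0.5, -2, 0, 0, 0, 0.05],
    [1.4, -5.8, 0, 0, 0, 0.15],
    [2.3, -9.6, 0, 0, 0, 0.25],
    [3.2, -13.4, 0, 0, 0, 0.35],
    [4.1, -17.2, 0, 0, 0, 0.45],
    [5, -21, 0, 0, 0, 0.55],
    [6, -24.8, 0, 0, 0, 0.65],
    [6.9, -28.6, 0, 0, 0, 0.73]
  ],
  "claw": 0.5
}}

```text
time_s: 21.05
tcp_pos: [0.523, -0.0092, 0.1473]
eef_rot: [-90.0, -0.1, -152.5]
contact_force: [1.0, 0.4, 0.4]
gripper_width: 0.0441
```

{"name": "drive_tool", "arguments": {
  "deltas": [
    [1, -3.8, 0, 0, 0, 0.015],
    [2, -7.6, 0, 0, 0, 0.015],
    [3, -11.4, 0, 0, 0, 0.015],
    [4, -15.2, 0, 0, 0, 0.015],
    [5, -19, 0, 0, 0, 0.015],
    [5.7, -21.9, 0, 0, 0, 0.015],
    [5.8, -22.9, 0, 0, 0, 0.015],
    [5.8, -22.9, 0, 0, 0, 0.015]
  ]
}}

```text
time_s: 21.72
tcp_pos: [0.5806, -0.2386, 0.1461]
eef_rot: [-90.1, -0.2, -152.2]
contact_force: [0.4, -0.1, -0.1]
gripper_width: 0.0438
```

{"name": "drive_tool", "arguments": {
  "deltas": [
    [0, 0, 0, 0, 0, 0],
    [0, 0, 0, 0, 0, 0],
    [0, 0, 0, 0, 0, 0],
    [0, 0, 0, 0, 0, 0],
    [0, 0, 0, 0, 0, 0],
    [0, 0, 0, 0, 0, 0],
    [0, 0, 0, 0, 0, 0],
    [0, 0, 0, 0, 0, 0]
  ]
}}

```text
time_s: 22.38
tcp_pos: [0.5816, -0.2359, 0.1484]
eef_rot: [-90.0, 0.0, -151.9]
contact_force: [-0.4, -0.3, 0.6]
gripper_width: 0.0437
```

```bash
python3 - <<'E'
from h import *
s,_,_=wrist("pics/w8.png","wedge",(.5815,-.2363,np.radians(28)),0.004)
print(s["tcp_pos"],s["eef_rot"],s["contact_force"],s["gripper_width"])
E
```

```text
[ 0.58162508 -0.23588427  0.14844682] [-8.99934550e+01  1.45746822e-02 -1.51949686e+02] [-0.38626291 -0.33904653  0.62389401] 0.04369704221900514
```

View pics/w8.png

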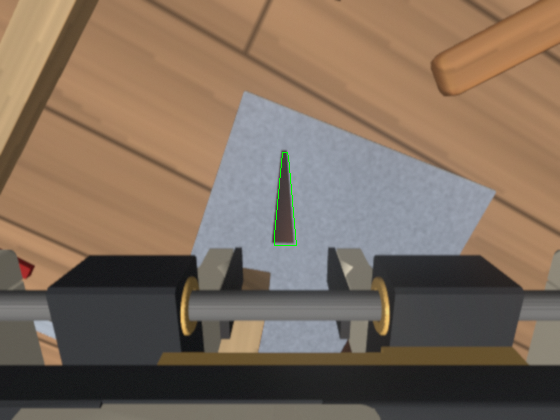

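The overlay lies exactly on wedge_a at (284,200), and its taper is clear. Descending to its upper half.

{"name": "drive_tool", "arguments": {
  "deltas": [
    [0, 0, -2, 0, 0, 0],
    [0, 0, -4.5, 0, 0, 0],
    [0, 0, -7, 0, 0, 0],
    [0, 0, -9.5, 0, 0, 0],
    [0, 0, -11.5, 0, 0, 0],
    [0, 0, -12.7, 0, 0, 0],
    [0, 0, -13.2, 0, 0, 0],
    [0, 0, -13.2, 0, 0, 0]
  ]
}}

```text
time_s: 23.1
tcp_pos: [0.5811, -0.2362, 0.0154]
eef_rot: [-90.1, -0.1, -152.0]
contact_force: [-0.3, 0.1, 0.7]
gripper_width: 0.0436
```

{"name": "drive_tool", "arguments": {
  "deltas": [
    [0, 0, 0, 0, 0, 0],
    [0, 0, 0, 0, 0, 0],
    [0, 0, 0, 0, 0, 0],
    [0, 0, 0, 0, 0, 0],
    [0, 0, 0, 0, 0, 0],
    [0, 0, 0, 0, 0, 0],
    [0, 0, 0, 0, 0, 0],
    [0, 0, 0, 0, 0, 0]
  ],
  "claw": 0.05,
  "squeeze": 12
}}

```text
time_s: 23.77
tcp_pos: [0.5819, -0.2362, 0.0169]
eef_rot: [-90.0, 0.0, -152.0]
contact_force: [-0.6, 0.3, 5.6]
gripper_width: 0.0137
```

Gripped at 13.7 mm. Carrying it over.

{"name": "drive_tool", "arguments": {
  "deltas": [
    [0, 0, 0.5, 0, 0, 0],
    [0, 0, 1.5, 0, 0, 0],
    [0, 0, 3, 0, 0, 0],
    [0, 0, 5, 0, 0, 0],
    [0, 0, 7, 0, 0, 0],
    [0, 0, 8.5, 0, 0, 0],
    [0, 1, 9.5, 0, 0, -0.02],
    [-0.1, 3, 10, 0, 0, -0.08]
  ]
}}

```text
time_s: 24.43
tcp_pos: [0.5814, -0.2074, 0.1188]
eef_rot: [-89.9, 0.1, -156.7]
contact_force: [0.0, -0.3, -0.1]
gripper_width: 0.0135
```

{"name": "drive_tool", "arguments": {
  "deltas": [
    [-0.1, 3, 0, 0, 0, -0.09],
    [-0.2, 7, 0, 0, 0, -0.18],
    [-0.3, 11, 0, 0, 0, -0.27],
    [-0.5, 15, 0, 0, 0, -0.36],
    [-0.6, 19, 0, 0, 0, -0.45],
    [-0.8, 23, 0, 0, 0, -0.54],
    [-0.9, 27, 0, 0, 0, -0.62],
    [-1, 31, 0, 0, 0, -0.665]
  ]
}}

```text
time_s: 25.1
tcp_pos: [0.5702, 0.1058, 0.1173]
eef_rot: [-90.0, 0.0, 165.1]
contact_force: [0.4, 0.0, -0.5]
gripper_width: 0.0134
```

{"name": "drive_tool", "arguments": {
  "deltas": [
    [-0.1, 4, 0, 0, 0, 0],
    [-0.3, 8, 0, 0, 0, 0],
    [-0.4, 11, 0, 0, 0, 0],
    [-0.5, 12.1, 0, 0, 0, 0],
    [-0.5, 12.1, 0, 0, 0, 0],
    [-0.5, 12.1, 0, 0, 0, 0],
    [-0.5, 12.1, 0, 0, 0, 0],
    [-0.5, 12.1, 0, 0, 0, 0]
  ]
}}

```text
time_s: 25.77
tcp_pos: [0.5656, 0.2236, 0.1165]
eef_rot: [-90.0, -0.0, 165.3]
contact_force: [0.4, 0.4, -0.3]
gripper_width: 0.0133
```

```bash
python3 - <<'E'
from h import *
s,_,_=wrist("pics/w9.png","tray",(.5139,.3006,np.radians(-14.6)),0.0)
print(s["tcp_pos"],s["eef_rot"],s["contact_force"],s["gripper_width"])
E
```

```text
[0.5655557  0.22356841 0.11650791] [-8.99945014e+01 -7.52553123e-03  1.65267049e+02] [ 0.38415996  0.43168744 -0.29341404] 0.013268948284774752
```

View pics/w9.png

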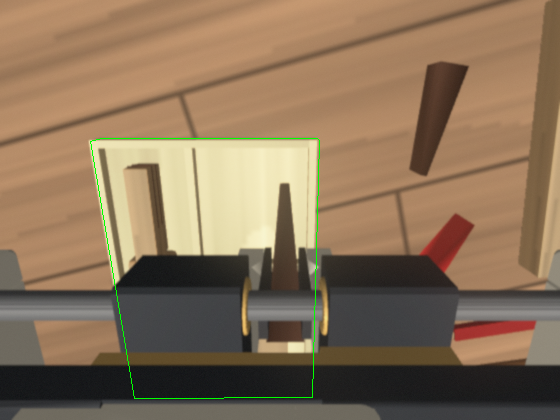

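The wedge is upright and lined up in the small bay. Lowering it.

{"name": "drive_tool", "arguments": {
  "deltas": [
    [0, 0.1, -1.5, 0, 0, 0],
    [0, 0.1, -3.5, 0, 0, 0],
    [0, 0.1, -5.5, 0, 0, 0],
    [0, 0.1, -7.2, 0, 0, 0],
    [0, 0.1, -8.5, 0, 0, 0],
    [0, 0.1, -9.3, 0, 0, 0],
    [0, 0.1, -9.6, 0, 0, 0],
    [0, 0.1, -9.7, 0, 0, 0]
  ]
}}

```text
time_s: 26.48
tcp_pos: [0.5656, 0.2251, 0.0192]
eef_rot: [-90.0, -0.0, 165.3]
contact_force: [-0.3, -1.1, -0.0]
gripper_width: 0.0134
```

{"name": "drive_tool", "arguments": {
  "deltas": [
    [0, 0, 0, 0, 0, 0],
    [0, 0, 0, 0, 0, 0],
    [0, 0, -0.03, 0, 0, 0],
    [0, 0, -0.05, 0, 0, 0],
    [0, 0, -0.05, 0, 0, 0],
    [0, 0, -0.05, 0, 0, 0],
    [0, 0, -0.05, 0, 0, 0],
    [0, 0, -0.05, 0, 0, 0]
  ]
}}

```text
time_s: 27.15
tcp_pos: [0.5656, 0.2259, 0.019]
eef_rot: [-90.0, 0.0, 165.3]
contact_force: [0.4, -0.4, 1.7]
gripper_width: 0.014
```

{"name": "drive_tool", "arguments": {
  "deltas": [
    [0, 0, -0.02, 0, 0, 0],
    [0, 0, -0.04, 0, 0, 0],
    [0, 0, -0.05, 0, 0, 0],
    [0, 0, -0.05, 0, 0, 0],
    [0, 0, -0.05, 0, 0, 0],
    [0, 0, -0.05, 0, 0, 0],
    [0, 0, -0.05, 0, 0, 0],
    [0, 0, -0.05, 0, 0, 0]
  ]
}}

```text
time_s: 27.82
tcp_pos: [0.5656, 0.226, 0.0189]
eef_rot: [-90.0, 0.0, 165.4]
contact_force: [-2.8, 0.6, 5.0]
gripper_width: 0.0135
```

Contact confirmed at 5 N. Releasing and rising.

{"name": "drive_tool", "arguments": {
  "deltas": [
    [0, 0, 0.05, 0, 0, 0],
    [0, 0, 0.05, 0, 0, 0],
    [0, 0, 0.05, 0, 0, 0],
    [0, 0, 0.05, 0, 0, 0],
    [0, 0, 0.05, 0, 0, 0],
    [0, 0, 0.05, 0, 0, 0],
    [0, 0, 0.05, 0, 0, 0],
    [0, 0, 0.05, 0, 0, 0]
  ],
  "claw": 0.33
}}

```text
time_s: 28.48
tcp_pos: [0.5656, 0.2258, 0.0187]
eef_rot: [-90.0, -0.0, 165.3]
contact_force: [-0.1, 0.0, -1.0]
gripper_width: 0.029
```

{"name": "drive_tool", "arguments": {
  "deltas": [
    [0, 0, 0.8, 0, 0, 0],
    [0, 0, 2.5, 0, 0, 0],
    [0, 0, 5, 0, 0, 0],
    [0, 0, 8, 0, 0, 0],
    [0, 0, 10.5, 0, 0, 0],
    [0, 0, 12, 0, 0, 0],
    [0, 0, 12, 0, 0, 0],
    [0, 0, 12, 0, 0, 0]
  ]
}}

```text
time_s: 29.15
tcp_pos: [0.566, 0.2262, 0.1405]
eef_rot: [-90.1, 0.1, 165.3]
contact_force: [-0.6, 1.1, -0.0]
gripper_width: 0.0289
```

```bash
python3 - <<'E'
from h import *
s,_,_=wrist("pics/w10.png","wedge",(.5656,.2260,np.radians(-14.6)),0.006)
print(s["tcp_pos"],s["eef_rot"],s["contact_force"],s["gripper_width"])
E
```

```text
[0.5659896  0.22624261 0.14053783] [-9.01375495e+01  9.40269724e-02  1.65344448e+02] [-0.62745318  1.12000738 -0.03975769] 0.028904112476923295
```

View pics/w10.png

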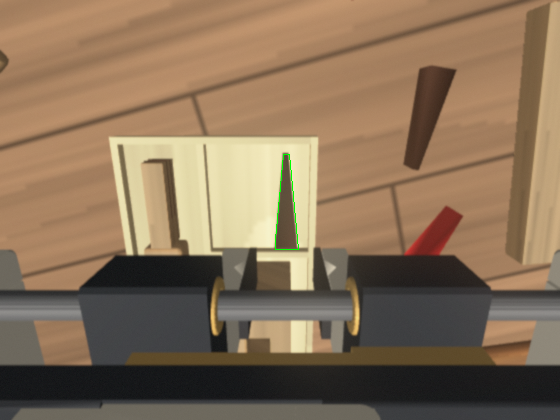

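Wedge_a stands in its bay where planned. On to wedge_b.

{"name": "drive_tool", "arguments": {
  "deltas": [
    [0.5, -2, 0, 0, 0, -0.03],
    [1.5, -5.5, 0, 0, 0, -0.07],
    [2.6, -9, 0, 0, 0, -0.12],
    [3.4, -12, 0, 0, 0, -0.154],
    [3.7, -12.9, 0, 0, 0, -0.154],
    [3.7, -12.9, 0, 0, 0, -0.154],
    [3.7, -12.9, 0, 0, 0, -0.154],
    [3.7, -12.9, 0, 0, 0, -0.154]
  ],
  "claw": 0.5
}}

```text
time_s: 29.87
tcp_pos: [0.6021, 0.0972, 0.1381]
eef_rot: [-90.0, -0.0, 156.5]
contact_force: [0.1, -0.0, 0.4]
gripper_width: 0.0436
```

```bash
python3 - <<'E'
from h import *
s,_,_=wrist("pics/w11.png","wedge",(.6027,.0974,np.radians(156.5)),0.0)
print(s["tcp_pos"],s["eef_rot"],s["contact_force"],s["gripper_width"])
E
```

```text
[0.6021458  0.09721482 0.13814751] [-8.99581962e+01 -4.75602840e-02  1.56539277e+02] [ 0.09543258 -0.02952981  0.40736973] 0.04360359397984051
```

View pics/w11.png

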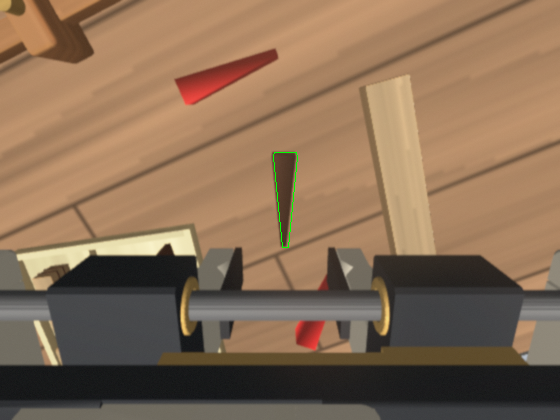

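The overlay again matches exactly, at (285,200). Descending.

{"name": "drive_tool", "arguments": {
  "deltas": [
    [0, 0, -2, 0, 0, 0],
    [0, 0, -4.5, 0, 0, 0],
    [0, 0, -7, 0, 0, 0],
    [0, 0, -9, 0, 0, 0],
    [0, 0, -11, 0, 0, 0],
    [0, 0, -12.2, 0, 0, 0],
    [0, 0, -12.6, 0, 0, 0],
    [0, 0, -12.6, 0, 0, 0]
  ]
}}

```text
time_s: 30.58
tcp_pos: [0.6019, 0.0972, 0.0119]
eef_rot: [-89.9, -0.1, 156.6]
contact_force: [0.2, 0.7, 0.8]
gripper_width: 0.0439
```

{"name": "drive_tool", "arguments": {
  "deltas": [
    [0, 0, 0, 0, 0, 0],
    [0, 0, 0, 0, 0, 0],
    [0, 0, 0, 0, 0, 0],
    [0, 0, 0, 0, 0, 0],
    [0, 0, 0, 0, 0, 0],
    [0, 0, 0, 0, 0, 0],
    [0, 0, 0, 0, 0, 0],
    [0, 0, 0, 0, 0, 0]
  ],
  "claw": 0.05,
  "squeeze": 12
}}

```text
time_s: 31.25
tcp_pos: [0.6029, 0.097, 0.0134]
eef_rot: [-90.0, 0.0, 156.5]
contact_force: [-1.3, 0.8, 5.6]
gripper_width: 0.0138
```

{"name": "drive_tool", "arguments": {
  "deltas": [
    [0, 0, 0.5, 0, 0, 0],
    [0, 0, 1.5, 0, 0, 0],
    [0, 0, 3, 0, 0, 0],
    [0, 0, 5, 0, 0, 0],
    [0, 0, 7, 0, 0, 0],
    [0, 0, 8.5, 0, 0, 0.02],
    [-0.2, 1, 9.5, 0, 0, 0.05],
    [-0.4, 3, 10, 0, 0, 0.08]
  ]
}}

```text
time_s: 31.92
tcp_pos: [0.599, 0.1263, 0.1152]
eef_rot: [-90.1, 0.1, 161.1]
contact_force: [0.0, 0.6, -1.3]
gripper_width: 0.0137
```

{"name": "drive_tool", "arguments": {
  "deltas": [
    [-0.5, 3.5, 0, 0, 0, 0.03],
    [-1.1, 7.5, 0, 0, 0, 0.06],
    [-1.7, 11.5, 0, 0, 0, 0.075],
    [-2.1, 14, 0, 0, 0, 0.075],
    [-2.1, 14.4, 0, 0, 0, 0.075],
    [-2.1, 14.4, 0, 0, 0, 0.075],
    [-2.1, 14.4, 0, 0, 0, 0.075],
    [-2.1, 14.4, 0, 0, 0, 0.075]
  ]
}}

```text
time_s: 32.58
tcp_pos: [0.5773, 0.27, 0.1128]
eef_rot: [-90.0, -0.0, 165.4]
contact_force: [1.0, -0.3, -0.7]
gripper_width: 0.0137
```

```bash
python3 - <<'E'
from h import *
s,_,_=wrist("pics/w12.png","tray",(.5139,.3006,np.radians(-14.6)),0.0)
print(s["tcp_pos"],s["eef_rot"],s["contact_force"],s["gripper_width"])
E
```

```text
[0.57734829 0.26997828 0.11278706] [-8.99724845e+01 -2.21724263e-02  1.65378947e+02] [ 1.02677614 -0.33415054 -0.74562595] 0.013737742518405498
```

View pics/w12.png

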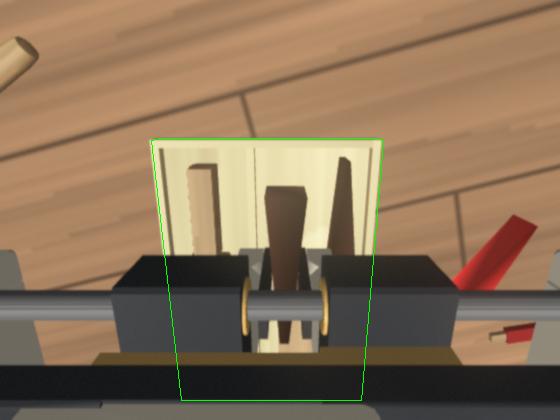

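Wedge_b is lined up between the divider and wedge_a, with room for the fingers. Lowering it.

{"name": "drive_tool", "arguments": {
  "deltas": [
    [0, 0, -1.5, 0, 0, 0],
    [0, 0, -3.5, 0, 0, 0],
    [0, 0, -5.5, 0, 0, 0],
    [0, 0, -7, 0, 0, 0],
    [0, 0, -8.2, 0, 0, 0],
    [0, 0, -9, 0, 0, 0],
    [0, 0, -9.2, 0, 0, 0],
    [0, 0, -9.3, 0, 0, 0]
  ]
}}

```text
time_s: 33.3
tcp_pos: [0.5778, 0.2704, 0.0197]
eef_rot: [-90.0, -0.0, 165.4]
contact_force: [0.2, -0.6, -0.3]
gripper_width: 0.0134
```

{"name": "drive_tool", "arguments": {
  "deltas": [
    [0, 0, 0, 0, 0, 0],
    [0, 0, 0, 0, 0, 0],
    [0, 0, -0.03, 0, 0, 0],
    [0, 0, -0.05, 0, 0, 0],
    [0, 0, -0.05, 0, 0, 0],
    [0, 0, -0.05, 0, 0, 0],
    [0, 0, -0.05, 0, 0, 0],
    [0, 0, -0.05, 0, 0, 0]
  ]
}}

```text
time_s: 33.97
tcp_pos: [0.5776, 0.2709, 0.0195]
eef_rot: [-90.0, 0.0, 165.4]
contact_force: [-0.9, 0.3, 0.6]
gripper_width: 0.0139
```

{"name": "drive_tool", "arguments": {
  "deltas": [
    [0, 0, -0.02, 0, 0, 0],
    [0, 0, -0.04, 0, 0, 0],
    [0, 0, -0.05, 0, 0, 0],
    [0, 0, -0.05, 0, 0, 0],
    [0, 0, -0.05, 0, 0, 0],
    [0, 0, -0.05, 0, 0, 0],
    [0, 0, -0.05, 0, 0, 0],
    [0, 0, -0.05, 0, 0, 0]
  ]
}}

```text
time_s: 34.63
tcp_pos: [0.5777, 0.2711, 0.0194]
eef_rot: [-90.0, 0.0, 165.4]
contact_force: [-1.9, 1.5, 5.4]
gripper_width: 0.0138
```

Contact confirmed at 5 N. Releasing, rising, and moving clear for the final look.

{"name": "drive_tool", "arguments": {
  "deltas": [
    [0, 0, 0.05, 0, 0, 0],
    [0, 0, 0.05, 0, 0, 0],
    [0, 0, 0.05, 0, 0, 0],
    [0, 0, 0.05, 0, 0, 0],
    [0, 0, 0.05, 0, 0, 0],
    [0, 0, 0.05, 0, 0, 0],
    [0, 0, 0.05, 0, 0, 0],
    [0, 0, 0.05, 0, 0, 0]
  ],
  "claw": 0.28
}}

```text
time_s: 35.3
tcp_pos: [0.5775, 0.2708, 0.0192]
eef_rot: [-90.0, -0.0, 165.4]
contact_force: [-0.6, 0.9, -0.5]
gripper_width: 0.0247
```

{"name": "drive_tool", "arguments": {
  "deltas": [
    [0, 0, 0.8, 0, 0, 0],
    [0, 0, 2.5, 0, 0, 0],
    [0, 0, 5, 0, 0, 0],
    [0, 0, 8, 0, 0, 0],
    [0, 0, 11, 0, 0, 0],
    [0, 0, 14, 0, 0, 0],
    [0, 0, 17, 0, 0, 0],
    [0, -2, 19, 0, 0, 0]
  ]
}}

```text
time_s: 35.97
tcp_pos: [0.5786, 0.2531, 0.2133]
eef_rot: [-90.2, 0.2, 165.5]
contact_force: [0.9, 0.7, 0.8]
gripper_width: 0.0246
```

{"name": "drive_tool", "arguments": {
  "deltas": [
    [0, -4, 0, 0, 0, 0],
    [0, -8, 0, 0, 0, 0],
    [0, -12, 0, 0, 0, 0],
    [0, -16, 0, 0, 0, 0],
    [0, -20, 0, 0, 0, 0],
    [0, -24, 0, 0, 0, 0],
    [0, -27, 0, 0, 0, 0],
    [0, -28, 0, 0, 0, 0]
  ]
}}

```text
time_s: 36.63
tcp_pos: [0.5769, -0.0328, 0.2102]
eef_rot: [-90.0, 0.0, 165.2]
contact_force: [-0.3, 0.8, 0.6]
gripper_width: 0.0245
```

```bash
python3 - <<'E'
from h import *
ims={}
for c in ("top","scene"):
    ims[c]=imaging.capture(c)
    for lab,n,p in (("handle","handle",(.526,.347)),("head","head",(.4546,.2788)),("wedge_a","wedge",(.5656,.226)),("wedge_a","wedge",(.5777,.2711))):
        ctr=proj(imaging.get_calibration(c),np.array([[*p,.02]]))[0]
        for d in imaging.outline_of(c,lab):
            b=d["bbox"]
            if np.hypot((b[0]+b[2])/2-ctr[0],(b[1]+b[3])/2-ctr[1])<14:
                s=fit(n,{c:d["region"]},.006,np.radians(np.arange(-180,180,30)),p)
                q=s.x[:2]-[.5139,.3006]; a=np.radians(-14.6)
                print(c,n,np.round(d["score"],2),"tray xy",np.round([q[0]*np.cos(a)+q[1]*np.sin(a),-q[0]*np.sin(a)+q[1]*np.cos(a)],4)*1000,"rel yaw",round((np.degrees(s.x[2])+14.6)%360,1),round(s.fun,3))
cv2.imwrite("pics/tF.png",ims["top"][:,:,::-1])
cv2.imwrite("pics/tFz.png",cv2.resize(ims["top"][130:290,60:210,::-1],None,fx=3.7,fy=3.7,interpolation=2))
cv2.imwrite("pics/sFz.png",cv2.resize(ims["scene"][170:330,310:470,::-1],None,fx=3.7,fy=3.7,interpolation=2))
E
```

```text
scene handle 0.56 tray xy [ 0.5 48.9] rel yaw 359.7 0.136
scene head 0.78 tray xy [-50.9 -36. ] rel yaw 0.2 0.021
scene wedge 0.73 tray xy [ 71.2 -59. ] rel yaw 0.5 0.063
scene wedge 0.56 tray xy [ 69. -12.] rel yaw 179.3 0.136
```

View pics/tFz.png

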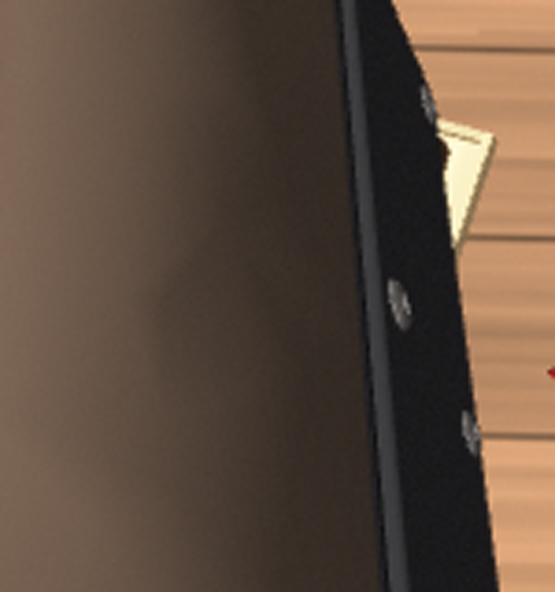

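View pics/sFz.png

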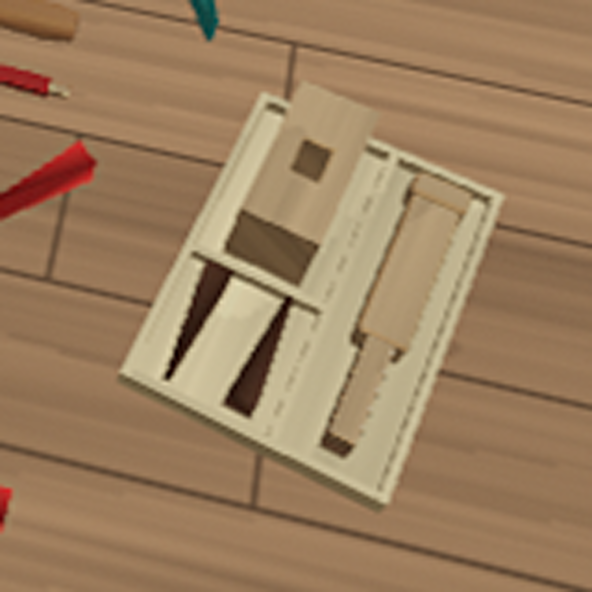

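View pics/tF.png

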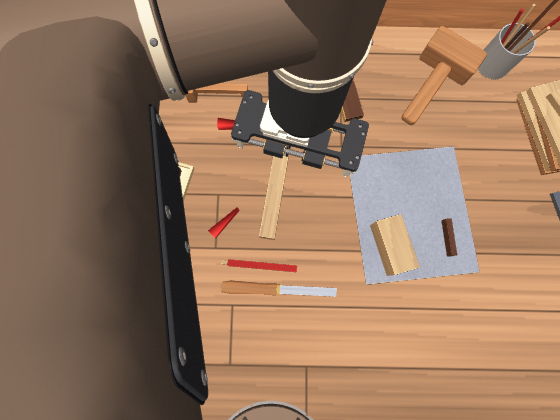

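The scene view shows all four parts in their bays. The arm hides the tray in the top view, but that view shows the block, stick and slip where they started. Handing in.

```bash
python3 - <<'E'
from plant import r
print(r.get_state()["contact_force"]); print(r.close_job())
E
```

```text
[ 1.04989467  1.04697517 -1.24182541]
the job is handed in; nothing more can be done
None
```

I put the handle in the long bay, then the head in the larger short bay, then wedge_a and wedge_b in the smaller one, and handed the job in at about 37 s.

**Placement:** the last scene-camera fits put all four parts within about 2 mm of where I meant them and within 1° of square to the tray.

| Part | Position in the tray's frame (mm) |
|---|---|
| Handle | (0.5, 48.9) |
| Head | (-50.9, -36.0) |
| wedge_a | (71.2, -59.0) |
| wedge_b | (69.0, -12.0) |

- **Set down:** I felt the head and both wedges touch the floor before letting go (5–8 N). The handle showed no clear contact, so I released it about at floor height; the pictures afterwards show it lying flat.
- **Look-alikes:** the solid block, slip and plain stick looked unmoved in the last top view, judged by eye. The gripper covers part of the stick there. I didn't touch the red and turquoise pieces.
- **Failed or weaker checks:** the arm hid the tray in that top view, so the final tray check rests on the scene camera alone. The outline fits there were looser for the handle and wedge_b than for the head and wedge_a.

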